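Empty paint marker through the recycling flap

ROBOT

A 7-joint arm with a two-finger parallel gripper is mounted at the origin on the work surface. World frame = base frame: x ahead of the robot, y to its left, z up, the work surface at z = 0. Lengths are in m, angles in rad, forces in N, time in s.
With the tool pointing down it reaches from about 0.4 to 0.85 m from the base axis. Payload 10.4 kg.
Tool frame: the origin (TCP) lies on the centre line of the jaws, within the pads' length; the fingertips stand 11 mm ahead of it and the grasp point (between the pads) lies 8 mm behind it; z points along the fingers, y is the line along which they close (so a half turn about z gives the same grasp; the last joint's range is limited). The gripper opens to 87 mm and grips with 3 to 60 N. Pads are 19 mm wide; open, the fingers measure 117 mm over their backs; the gripper's body (75 mm by 190 mm) begins 51 mm behind the grasp point.
Start: joints at [1.136, 0.332, -0.065, 1.46, 0.022, 1.35, -0.088], TCP at [0.25, -0.573, 0.234] pointing down, gripper open.
Joint ranges: [-2.6, 2.6], [-0.5, 2.12], [-1.47, 1.34], [0.16, 2.42], [-1.27, 4.41], [0.06, 2.06], [-2.6, 2.6]. Speed limits (rad/s): [2.22, 2.22, 2.79, 2.79, 3.14, 3.14, 3.14].

INTERFACE

Orientations are given as a unit quaternion [x, y, z, w].
In Python, from bench import r gives the robot as it stands.
- The arm moves only by the shell command python3 -m pendant 'ROWS' [OPENING] [FORCE]. ROWS is JSON, a list of rows, each a list of 4 numbers: the shift along the tool's x, y, z in m, then the turn about the tool's z in rad. A call has 1 to 8 rows; each row shifts and turns the commanded pose from where the row before left it, along the tool's axes as they then stand; what a row does not reach is not made up. A row lasts 1/12 s, in which the tool goes at most 41.7 mm and 7.16 degrees, less where a joint would pass 70% of its speed; a pose out of reach is approached as far as the arm can. A call with a gripper value outside its range is refused whole. OPENING is the opening, from 0 (shut) to 1 (fully open), set as the call begins (- or left out, the last holds). The fingers move at their own pace and stop on an object; FORCE is the grip in N (left out, the last holds). Time passes only in rows, so rows that do not move let the fingers close. It gives the time, the measured TCP pose, the force, the opening and the grip force at its end, in the units of the state.
- r.read_state(): the state, without advancing time (a new reading comes with each control period).
- r.camera(name): name is "side" or "top" or "wrist"; returns a dict with "img" (420x560x3 uint8, red, green, blue), "camera_matrix" (3x3 intrinsics, pixels), "xyz" and "attitude" of the camera in the world. Camera axes: x right, y down, z forward; pixel columns grow to the right and rows downward; lengths in m; the calibration is good to about 2 mm. A picture is of the moment at which its call begins. There is no depth.
- r.close_job(): hands the job in; it is judged then, once.
Trained networks look in the newest picture that a camera, given by its name, has taken for a name from the list of things; names that differ only in an ending like _2 or _b are one class to them, and where a whole thing is asked for, a point or a joint stands for the part that bears it (a point fixed in the world has none). Each returns a list of dicts, best first, with "score" (0 to 1); they miss things now and then, are a little off and sometimes report something else, mostly with a low value. They report only what shows in the picture. A call takes as long as a camera call.
- r.outline_of(thing, camera): "mask" (420x560 bool, what is visible of it) and "bbox" ([centre column, centre row, width, height] in pixels, round what is visible of it).
The state is a dict: "time": time; "joint_positions": joint angles; "joint_vel": joint speeds; "joint_torque": joint torques, N m; "ee_pos": TCP position; "eef_rot": TCP orientation; "ft_force": force on the tool from outside, world axes, zero at the start; "torque": the same for the moment, N m; "width": finger opening in m; "grip_force": force on a finger pad.
Only numpy, scipy, OpenCV 4.12 (cv2) and the standard library are available. Lean on these libraries where they do the work, as an engineer would, in place of code of your own. Each camera call takes 0.05 s, during which the arm holds its last target. There are 200 camera calls.

TASK

The orange paint marker in the pen block is used up. Lift it out, and with the gripper push it upright down through the green sprung flap in the top of the recycling box, and let it fall inside once the flap is well open, so that the flap snaps shut behind it. Leave the black and the blue marker standing in the block.

Things in the scene. Friction and masses are not known exactly. Their poses are not given: they have to be found in the camera images.
- orange_marker: The used-up paint marker: upright cylinder, 28 mm diameter, 110 mm long, about 80 g; white barrel, orange band, foot and cap (top 40 mm). Origin: centre of its foot, z up. It stands with 3 mm play in a hole of the fixed dark wooden pen block (70 x 210 x 50 mm high; three holes 65 mm apart in a row, any colour order): foot 10 mm, top 120 mm above the table, top 70 mm sticking out.
- black_marker: Same marker with a black cap, band and foot, in another hole of the pen block; origin at the centre of its foot. To be left alone. The line between the black and blue markers' origins runs along the row of holes.
- blue_marker: Same marker with a blue cap, band and foot, in another hole of the pen block; origin at the centre of its foot. To be left alone.
- recycling_box: Fixed grey box with clear end walls, 170 mm (its x) x 130 mm (its y) x 180 mm high, walls 5 mm, hollow, inner floor 5 mm above the table. Origin at the centre of its underside, z up. In its flat top, centred over the origin at 180 mm height, is a mouth 104 mm along its x and 54 mm along its y, closed by the green flap.
- flap (a joint): Angle of the slick green flap (100 x 50 x 3 mm): 0 shut, level with the box's top; 1.45 rad hanging almost straight down. Hinged on the mouth's long edge at the box's -y side, swings down inside; a weak spring shuts it (1 to 2 N at its middle opens it). A marker pushed in at the mouth's centre, foot 60 mm below the box's top, opens it about 1.3 rad and, let go there, slides in by its own weight.

How it is judged:
On the way:
1. the orange marker, upright within 20 degrees and still touched by the fingers, has its foot at least 30 mm below the box's top inside the mouth and holds the flap open by more than 0.8 rad (value of joint flap above 0.8 rad and contact force between the fingers and orange_marker above 0.3 N and z of orange_marker in the frame of recycling_box below 0.15 m and x of orange_marker in the frame of recycling_box between -0.06 and 0.06 m and y of orange_marker in the frame of recycling_box between -0.05 and 0.05 m and angle between orange_marker's own z axis and vertical below 0.35 rad), for 0.1 s.
At the end, for the whole second after the job is handed in: The orange marker lies or stands at rest inside the recycling box (its foot under 110 mm height, within the walls), the flap is shut to within 0.15 rad, and the black and blue markers stand in their holes, within 15 mm of where they started and upright within 15 degrees (z of orange_marker in the frame of recycling_box below 0.11 m and x of orange_marker in the frame of recycling_box between -0.085 and 0.085 m and y of orange_marker in the frame of recycling_box between -0.065 and 0.065 m and linear speed of orange_marker below 0.05 m/s and value of joint flap below 0.15 rad and distance of each of black_marker, blue_marker from where it was at the start of the episode below 0.015 m and angle between each of black_marker, blue_marker's own z axis and vertical below 0.26 rad); the robot touches nothing.
It fails at once if the black or the blue marker is pulled out or shifted by more than 30 mm (distance of any of black_marker, blue_marker from where it was at the start of the episode above 0.03 m).
It also fails if it takes over 43 s, if anything falls off the work surface, if the arm or the gripper's body presses on something with over 40 N, if the wrist force passes 120 N, or if a joint passes its speed limit or range.

## Working session

There is one attempt and no reset: what is moved stays moved. The work goes in short steps, Python scripts to look and compute and a shell command to move; the robot and the scene stay as the last step left them, time stands still between calls to the robot, and variables do not carry over. Pictures are saved under pics/ and viewed, at most 10 in all, crops included, and the job is handed in when it is done.

```bash
mkdir -p pics; ls; cat > h.py <<'E'
from bench import r
import numpy as np, cv2
from scipy.spatial.transform import Rotation as R
def cam(n):
    c=r.camera(n); a=np.array(c["attitude"],float)
    M=a if a.shape==(3,3) else R.from_quat(a).as_matrix()
    return c["img"],np.array(c["camera_matrix"]),np.array(c["xyz"]),M
def on_z(c,uv,z):
    d=c[3]@np.linalg.solve(c[1],[uv[0],uv[1],1.]); return c[2]+d*(z-c[2][2])/d[2]
def proj(c,p):
    q=c[1]@(c[3].T@(np.array(p)-c[2])); return q[:2]/q[2]
def save(img,n): cv2.imwrite("pics/"+n+".png",img[:,:,::-1])
E
python3 - <<'E'
from h import *
ims=[]
for n in ["top","side"]:
    c=cam(n); save(c[0],n+"0"); print(n,c[2],c[3].round(3).tolist(),c[1].round(1).tolist())
    for t in ["orange_marker","black_marker","blue_marker","recycling_box","flap"]:
        for o in r.outline_of(t,n)[:2]: print(t,round(o["score"],2),np.round(o["bbox"],1))
s=r.read_state();print(s)
E
```

```text
pics
top [0.46536104 0.00959666 0.93753585] [[-0.018, -0.996, 0.088], [-1.0, 0.016, -0.02], [0.019, -0.089, -0.996]] [[432.4, 0.0, 272.5], [0.0, 432.4, 210.7], [0.0, 0.0, 1.0]]
orange_marker 0.65 [124.3 250.1  25.2  14.6]
black_marker 0.75 [190.4 235.6  23.   13.2]
recycling_box 0.73 [386.5 202.2 110.6 108.8]
flap 0.9 [394.4 199.4  32.   58.2]
flap 0.75 [189.6 234.3  24.9  15.4]
side [ 0.27901974 -0.13049285  0.97350523] [[0.473, -0.83, 0.296], [-0.881, -0.443, 0.167], [-0.007, -0.339, -0.941]] [[479.8, 0.0, 285.3], [0.0, 479.8, 212.7], [0.0, 0.0, 1.0]]
orange_marker 0.69 [153.2 192.4  20.7  23.4]
black_marker 0.55 [212.5 208.7  21.4  27.4]
blue_marker 0.62 [183.6 199.4  21.7  21. ]
recycling_box 0.79 [406.1 270.5 128.9 134.6]
recycling_box 0.51 [152.6 191.9  20.9  27.1]
flap 0.84 [410.8 263.2  55.5  59.1]
{'time': 0.6, 'joint_positions': array([ 1.13640036,  0.33218175, -0.06473195,  1.46012016,  0.02160181,
        1.34985501, -0.08850151]), 'joint_vel': array([-5.42312119e-05,  4.84892614e-04,  1.65443203e-04,  9.58581320e-04,
       -6.21149153e-04,  1.33847880e-03,  1.09108730e-03]), 'joint_torque': array([ 3.37474330e-05, -6.22763443e+01,  2.51521863e-02, -3.89986253e+01,
       -6.10046578e-02,  3.16992612e-02,  9.15894475e-05]), 'ee_pos': array([ 0.25020495, -0.57276173,  0.23357737]), 'eef_rot': array([9.78874440e-01, 2.04462286e-01, 2.82035258e-05, 6.01506835e-05]), 'ft_force': array([0.01758715, 0.18488471, 0.1287777 ]), 'torque': array([-0.00146029,  0.030724  ,  0.00555562]), 'grip_force': 0.0, 'width': 0.08703152534596686}
```

```bash
python3 - <<'E'
import cv2,numpy as np
a=cv2.imread("pics/top0.png");b=cv2.imread("pics/side0.png")
cv2.imwrite("pics/both0.png",np.hstack([a[100:340,80:480],b[100:340,100:500]]))
E
```

```text
(no output)
```

View pics/both0.png

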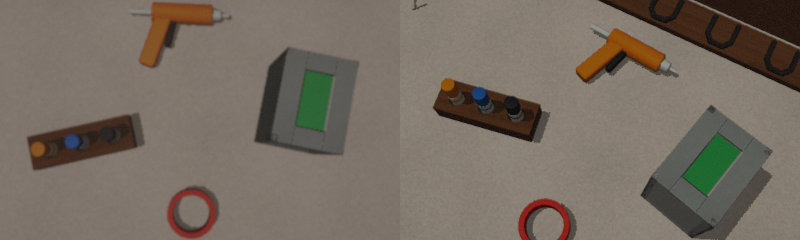

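The top view shows the block at left. Orange is at about (117,249), blue (152,242) and black (188,234), with the green flap at about (395,200). The side view gives the same order: orange (148,186), blue (181,194), black (212,202).

```bash
cat >> h.py <<'E'
def hsvmask(img,lo,hi,c=None,rad=40):
    m=cv2.inRange(cv2.cvtColor(img,cv2.COLOR_RGB2HSV),lo,hi)
    if c is not None:
        k=np.zeros_like(m); cv2.circle(k,c,rad,255,-1); m&=k
    return m
E
python3 - <<'E'
from h import *
C={n:cam(n) for n in["top","side"]}
pts={"orange":{"top":(117,249),"side":(148,186)},"blue":{"top":(152,242),"side":(181,194)}}
rng={"orange":((5,120,120),(22,255,255)),"blue":((95,120,60),(125,255,255))}
from scipy.optimize import least_squares
for k in pts:
    obs={}
    for n in C:
        m=hsvmask(C[n][0],*rng[k],pts[k][n],16)
        nn,l,st,ce=cv2.connectedComponentsWithStats(m); i=1+np.argmax(st[1:,4]); obs[n]=ce[i]; print(k,n,ce[i].round(1),st[i])
    s=least_squares(lambda p:np.concatenate([proj(C[n],p)-obs[n] for n in C]),[.4,.3,.1]); print(k,s.x.round(4),s.fun.round(2))
for n in C:
    m=hsvmask(C[n][0],(45,120,40),(80,255,255))
    cs,_=cv2.findContours(m,0,2); c=max(cs,key=cv2.contourArea)
    b=cv2.boxPoints(cv2.minAreaRect(c)); w=np.array([on_z(C[n],p,.18) for p in b])[:,:2]
    e1,e2=w[1]-w[0],w[2]-w[1]; print(n,"flap",w.mean(0).round(4),np.linalg.norm(e1).round(3),np.degrees(np.arctan2(e1[1],e1[0])).round(1),np.linalg.norm(e2).round(3),np.degrees(np.arctan2(e2[1],e2[0])).round(1))
for n,p in[("top",(188,234)),("side",(212,202))]: print("black",on_z(C[n],p,.115).round(3))
s=r.read_state(); print(R.from_quat(s["eef_rot"]).as_matrix().round(3))
E
```

```text
orange top [117.3 248.8] [111 243  13  13 125]
orange side [147. 184.] [141 178  13  13 133]
orange [0.4709 0.2814 0.1283] [ 0.21 -0.14 -0.27  0.  ]
blue top [152.  241.2] [145 235  15  13 162]
blue side [178.5 193.4] [172 187  14  13 142]
blue [0.4839 0.2185 0.1255] [ 0.07 -0.05 -0.09  0.  ]
top flap [ 0.5473 -0.2214] 0.098 -12.8 0.047 -101.6
side flap [ 0.5484 -0.221 ] 0.1 -12.3 0.05 -104.1
black [0.496 0.154 0.115]
black [0.502 0.156 0.115]
[[ 0.916  0.4    0.   ]
 [ 0.4   -0.916 -0.   ]
 [-0.     0.    -1.   ]]
```

```bash
python3 -m pendant '[[0,0,-0.02,-0.124],[0,0,-0.02,-0.124],[0,0,-0.02,-0.124],[0,0,0,-0.124],[0,0,0,-0.124],[0,0,0,-0.124],[0,0,0,-0.124],[0,0,0,-0.124]]' 1
python3 -m pendant '[[0,0,0,-0.124],[0,0,0,-0.124],[0,0,0,-0.124],[0,0.04,0,0],[0,0.04,0,0],[0,0.04,0,0],[0,0.04,0,0],[0,0.04,0,0]]'
python3 -m pendant '[[0.035,0.008,0,0],[0.035,0.008,0,0],[0.035,0.008,0,0],[0.035,0.008,0,0],[0.035,0.008,0,0],[0.035,0.008,0,0],[0.035,0.008,0,0],[0.035,0.008,0,0]]'
python3 -m pendant '[[0.035,0.008,0,0],[0.035,0.008,0,0],[0.035,0.008,0,0],[0.035,0.008,0,0],[0.035,0.008,0,0],[0.035,0.008,0,0],[0.035,0.008,0,0],[0.035,0.008,0,0]]'
python3 - <<'E'
from h import *
s=r.read_state(); M=R.from_quat(s["eef_rot"]).as_matrix(); print(s["time"],s["joint_positions"].round(2),(M.T@(np.array([.4705,.2815,.25])-s["ee_pos"])).round(4))
E
```

```text
time: 1.37
ee_pos: [0.2502, -0.5728, 0.2936]
eef_rot: [0.762, 0.648, -0.0, 0.0]
ft_force: [-0.6, 0.4, 0.9]
width: 0.0871
grip_force: 0.0
time: 2.03
ee_pos: [0.4476, -0.5315, 0.2938]
eef_rot: [0.631, 0.776, -0.0, 0.0]
ft_force: [0.4, -0.3, -0.1]
width: 0.0871
grip_force: 0.0
time: 2.7
ee_pos: [0.4514, -0.2432, 0.2937]
eef_rot: [0.631, 0.776, -0.0, 0.0]
ft_force: [1.6, 0.9, 0.7]
width: 0.0872
grip_force: 0.0
time: 3.37
ee_pos: [0.457, 0.044, 0.2939]
eef_rot: [0.631, 0.776, -0.0, 0.001]
ft_force: [0.6, -0.4, 0.2]
width: 0.087
grip_force: 0.0
3.3667 [ 0.58 -0.04 -0.74  1.75 -0.02  1.42  0.04] [0.2298 0.0615 0.0437]
```

```bash
python3 -m pendant '[[0.033,0.009,0.006,0],[0.033,0.009,0.006,0],[0.033,0.009,0.006,0],[0.033,0.009,0.006,0],[0.033,0.009,0.006,0],[0.033,0.009,0.006,0],[0.032,0.007,0.006,0],[0,0,0,0]]'
python3 - <<'E'
from h import *
s=r.read_state(); M=R.from_quat(s["eef_rot"]).as_matrix(); print(s["time"],s["joint_positions"].round(2),s["ee_pos"],M.round(3).tolist(),(M.T@(np.array([.4705,.2815,.25])-s["ee_pos"])).round(4))
c=cam("wrist"); save(c[0],"wrist1"); print(c[2])
print("proj est",proj(c,[.4705,.2815,.12]),"tcp axis",proj(c,s["ee_pos"]*[1,1,0]+[0,0,.12]))
for t in ["orange_marker","blue_marker","black_marker"]:
    for o in r.outline_of(t,"wrist")[:2]: print(t,round(o["score"],2),np.round(o["bbox"],1))
E
```

```text
time: 4.03
ee_pos: [0.4676, 0.2863, 0.2504]
eef_rot: [0.628, 0.778, 0.0, -0.002]
ft_force: [-0.8, -0.2, 0.1]
width: 0.087
grip_force: 0.0
4.0333 [ 0.18  0.28 -0.95  1.6   0.23  1.38 -0.59] [0.46761674 0.28627675 0.25042969] [[-0.211, 0.977, -0.002], [0.977, 0.211, 0.003], [0.004, -0.002, -1.0]] [-0.0053  0.0018  0.0004]
[0.45190502 0.35856468 0.40173775]
proj est [282.69479919 206.0678975 ] tcp axis [280.83070008 200.80260732]
orange_marker 0.78 [284.4 195.3  31.2  48.6]
blue_marker 0.97 [285.8 248.2  24.6  41.3]
black_marker 0.58 [286.4 308.9  24.2  28.7]
```

View pics/wrist1.png

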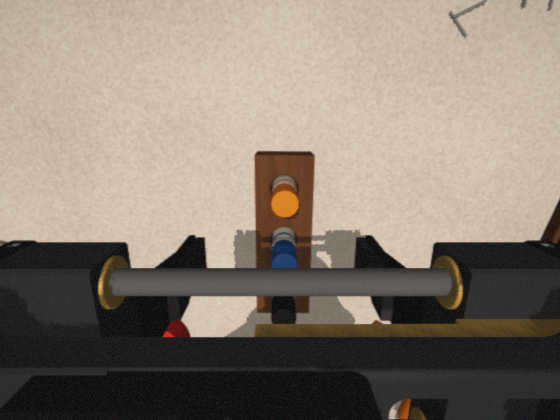

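The orange cap's top is centred at about (285,204), between the jaws, with blue below at (285,250). The row stands vertical in the picture, so the closing direction is square to it.

```bash
python3 - <<'E'
from h import *
c=cam("wrist"); m=hsvmask(c[0],(5,150,150),(22,255,255),(285,204),22)
ys,xs=np.nonzero(m); (u,v),rad=cv2.minEnclosingCircle(np.stack([xs,ys],1).astype(np.float32)); print(u,v,rad,xs.mean(),ys.mean())
s=r.read_state(); M=R.from_quat(s["eef_rot"]).as_matrix()
p=on_z(c,(u,v),.12); print(p,(M.T@(p-s["ee_pos"])).round(4),s["ee_pos"])
E
```

```text
283.0555419921875 194.5 14.166863441467285 283.01880341880343 194.84957264957265
[0.47179226 0.28484797 0.12      ] [0.006  0.0022 0.1317] [0.47080464 0.27862815 0.25171705]
```

```bash
python3 -m pendant '[[0.0045,0.0015,0.02,0],[0,0,0.03,0],[0,0,0.03,0],[0,0,0.03,0],[0,0,0.02,0],[0,0,0.015,0],[0,0,0,0],[0,0,0,0]]'
python3 -m pendant '[[0,0,0,0],[0,0,0,0]]'
```

```text
time: 4.95
ee_pos: [0.4712, 0.2834, 0.1068]
eef_rot: [0.632, 0.775, -0.0, 0.0]
ft_force: [0.9, 0.6, -0.3]
width: 0.0872
grip_force: 0.0
time: 5.12
ee_pos: [0.4717, 0.2846, 0.108]
eef_rot: [0.631, 0.775, 0.001, 0.001]
ft_force: [1.0, -0.8, -0.6]
width: 0.0872
grip_force: 0.0
```

```bash
python3 -m pendant '[[0,0,0.008,0],[0,0,0.007,0],[0,0,0,0],[0,0,0,0]]'
python3 -m pendant '[[0,0,0,0],[0,0,0,0],[0,0,0,0],[0,0,0,0],[0,0,0,0],[0,0,0,0],[0,0,0,0],[0,0,0,0]]' 0 20
```

```text
time: 5.45
ee_pos: [0.4704, 0.2844, 0.091]
eef_rot: [0.631, 0.776, -0.0, -0.0]
ft_force: [-0.1, -0.3, 0.7]
width: 0.0869
grip_force: 0.0
time: 6.12
ee_pos: [0.4708, 0.2846, 0.0915]
eef_rot: [0.631, 0.776, -0.0, 0.0]
ft_force: [-0.9, 0.0, -0.7]
width: 0.0416
grip_force: 0.0
```

```bash
python3 -m pendant '[[0,0,0,0],[0,0,0,0],[0,0,0,0],[0,0,0,0],[0,0,0,0],[0,0,0,0]]'
```

```text
time: 6.62
ee_pos: [0.4708, 0.2846, 0.0915]
eef_rot: [0.631, 0.776, -0.0, 0.0]
ft_force: [0.2, 0.7, -0.7]
width: 0.0274
grip_force: 20.0
```

```bash
python3 -m pendant '[[0,0,-0.01,0],[0,0,-0.02,0],[0,0,-0.03,0],[0,0,-0.03,0],[0,0,-0.03,0],[0,0,-0.03,0],[0,0,-0.03,0],[0,0,-0.03,0]]'
python3 -m pendant '[[-0.02,-0.002,0,0],[-0.03,-0.002,0,0],[-0.03,-0.002,0,0],[-0.03,-0.002,0,0],[-0.03,-0.002,0,0],[-0.03,-0.002,0,0],[-0.03,-0.002,0,0],[-0.03,-0.002,0,0]]'
python3 -m pendant '[[-0.03,-0.002,0,0],[-0.03,-0.002,0,0],[-0.03,-0.002,0,0],[-0.03,-0.002,0,0],[-0.03,-0.002,0,0],[-0.03,-0.001,0,0],[-0.03,0,0,0],[-0.02,0,0,0]]'
python3 -m pendant '[[-0.02,0,0,0],[-0.01,0,0,0],[0,0,0,0],[0,0,0,0],[0,0,0,0]]'
python3 - <<'E'
from h import *
s=r.read_state(); M=R.from_quat(s["eef_rot"]).as_matrix(); print(s["time"],s["joint_positions"].round(2),s["ee_pos"],(M.T@(np.array([.548,-.221,.3])-s["ee_pos"])).round(4))
ims=[]
for n in["top","wrist","side"]:
    c=cam(n); ims.append(c[0])
save(np.hstack([ims[0][80:360,280:560],ims[1][::2,::2],ims[2][100:380,300:540]][0:1]+[np.vstack([ims[1][::2,::2],np.zeros((70,280,3),np.uint8)]),ims[2][100:380,320:560]]),"over")
# flap in wrist
c=cam("wrist"); m=hsvmask(c[0],(45,120,40),(80,255,255)); cs,_=cv2.findContours(m,0,2); q=max(cs,key=cv2.contourArea)
print(cv2.boundingRect(q),[on_z(c,p,.18).round(4)[:2] for p in cv2.boxPoints(cv2.minAreaRect(q))])
E
```

```text
time: 7.28
ee_pos: [0.4703, 0.2847, 0.3039]
eef_rot: [0.631, 0.776, 0.0, 0.0]
ft_force: [0.2, -0.0, -1.3]
width: 0.0273
grip_force: 20.0
time: 7.95
ee_pos: [0.5017, 0.055, 0.3024]
eef_rot: [0.631, 0.776, 0.0, 0.0]
ft_force: [1.7, 1.2, -1.0]
width: 0.0273
grip_force: 20.0
time: 8.62
ee_pos: [0.5377, -0.1744, 0.3021]
eef_rot: [0.632, 0.775, -0.0, 0.0]
ft_force: [-0.1, 0.1, -0.1]
width: 0.0274
grip_force: 20.0
time: 9.03
ee_pos: [0.5442, -0.1988, 0.302]
eef_rot: [0.63, 0.776, 0.0, 0.0]
ft_force: [-0.3, 1.2, -0.7]
width: 0.0274
grip_force: 20.0
9.0333 [ 0.79  0.26 -0.63  1.45  0.15  1.48  0.37] [ 0.54423387 -0.19876402  0.30199636] [-0.0225 -0.0009  0.002 ]
(223, 182, 61, 60) [array([ 0.4941, -0.234 ]), array([ 0.5054, -0.1865]), array([ 0.546 , -0.1957]), array([ 0.5362, -0.2444])]
```

View pics/over.png

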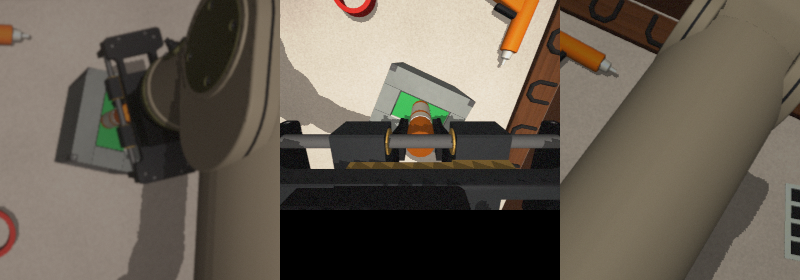

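The wrist view shows the marker held upright over the far long edge of the green flap. The short edge measured there agrees with the flap centre (0.548, -0.221), so I'll move over it and push down.

```bash
python3 -m pendant '[[-0.012,-0.001,0,0],[-0.0105,0,0,0],[0,0,0.01,0],[0,0,0.01,0],[0,0,0.005,0],[0,0,0,0]]'
python3 -m pendant '[[0,0,0,0],[0,0,0.01,0],[0,0,0.01,0],[0,0,0.01,0],[0,0,0.01,0],[0,0,0.01,0],[0,0,0,0],[0,0,0,0]]'
```

```text
time: 9.73
ee_pos: [0.5469, -0.2224, 0.2744]
eef_rot: [0.631, 0.776, -0.0, -0.002]
ft_force: [-0.3, 0.2, -0.0]
width: 0.0277
grip_force: 20.0
time: 10.4
ee_pos: [0.5472, -0.2226, 0.2256]
eef_rot: [0.631, 0.776, -0.0, -0.001]
ft_force: [-0.8, 1.9, -0.2]
width: 0.0276
grip_force: 20.0
```

```bash
python3 -m pendant '[[0,0,0.01,0],[0,0,0.01,0],[0,0,0.005,0],[0,0,0,0],[0,0,0,0],[0,0,0,0]]'
python3 - <<'E'
from h import *
ims=[cam(n)[0] for n in("wrist","top")]; save(np.hstack([ims[0][120:400,140:480],ims[1][100:380,280:560]]),"in")
E
```

```text
time: 10.9
ee_pos: [0.5478, -0.2229, 0.2018]
eef_rot: [0.631, 0.776, 0.0, 0.0]
ft_force: [0.1, 1.1, -1.0]
width: 0.0277
grip_force: 20.0
```

View pics/in.png

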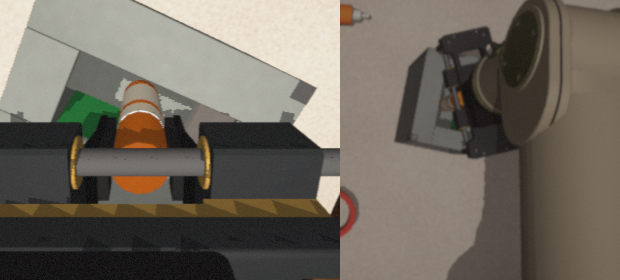

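The flap hangs open, with the marker upright in the mouth at about (140,120) in the wrist crop. Now I'll release it.

```bash
python3 -m pendant '[[0,0,0,0],[0,0,0,0],[0,0,0,0],[0,0,0,0],[0,0,0,0],[0,0,0,0],[0,0,0,0],[0,0,0,0]]' 1
python3 -m pendant '[[0,0,0,0],[0,0,0,0],[0,0,0,0],[0,0,0,0]]'
python3 - <<'E'
from h import *
save(cam("wrist")[0],"rel")
E
```

```text
time: 11.67
ee_pos: [0.5477, -0.2229, 0.2016]
eef_rot: [0.631, 0.776, -0.0, 0.0]
ft_force: [-0.6, -0.5, 0.1]
width: 0.073
grip_force: 0.0
time: 12.0
ee_pos: [0.5477, -0.2229, 0.2016]
eef_rot: [0.631, 0.776, -0.0, 0.0]
ft_force: [-0.2, 0.8, -0.4]
width: 0.086
grip_force: 0.0
```

View pics/rel.png

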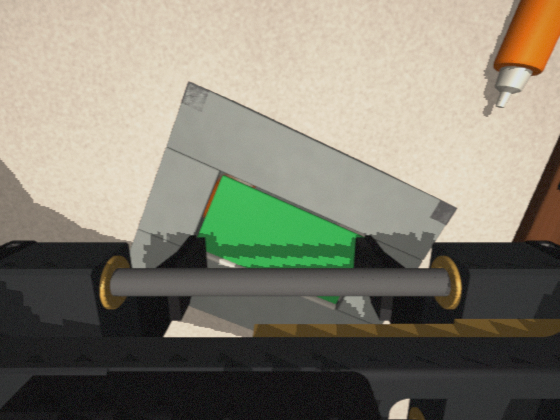

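The marker has dropped in and the flap looks shut. A sliver of orange shows through the gap at (210,195). I'll retreat and check from all cameras.

```bash
python3 -m pendant '[[0,0,-0.02,0],[0,0,-0.03,0],[0,0,-0.03,0],[-0.01,0,-0.03,0],[-0.03,-0.01,0,0],[-0.03,-0.02,0,0],[-0.03,-0.02,0,0],[-0.03,-0.02,0,0]]'
python3 -m pendant '[[-0.03,-0.03,0,0],[-0.03,-0.03,0,0],[-0.03,-0.03,0,0],[-0.02,-0.03,0,0],[-0.02,-0.03,0,0],[0,0,0,0],[0,0,0,0],[0,0,0,0]]'
python3 - <<'E'
from h import *
C={n:cam(n) for n in("top","side")}
a=C["top"][0];b=C["side"][0]
for n in C:
    for t in ["orange_marker","black_marker","blue_marker","flap"]:
        for o in r.outline_of(t,n)[:1]: print(n,t,round(o["score"],2),np.round(o["bbox"],1))
    m=hsvmask(C[n][0],(45,120,40),(80,255,255)); cs,_=cv2.findContours(m,0,2); q=max(cs,key=cv2.contourArea)
    w=np.array([on_z(C[n],p,.18) for p in cv2.boxPoints(cv2.minAreaRect(q))])[:,:2]; print(w.mean(0).round(4),np.linalg.norm(np.diff(w,axis=0),axis=1).round(3))
z=lambda i:cv2.resize(i,None,fx=2.5,fy=2.5,interpolation=cv2.INTER_CUBIC)
p=np.hstack([z(a[130:260,330:450]),z(b[200:330,340:480])])
save(np.vstack([p,np.hstack([a[180:290,90:270],b[150:260,120:300],np.zeros((110,p.shape[1]-360,3),np.uint8)])]),"end")
E
```

```text
time: 12.72
ee_pos: [0.505, -0.3657, 0.3117]
eef_rot: [0.631, 0.776, -0.0, 0.0]
ft_force: [0.2, 0.0, 0.2]
width: 0.0874
grip_force: 0.0
time: 13.38
ee_pos: [0.3868, -0.5199, 0.3115]
eef_rot: [0.631, 0.776, 0.0, 0.0]
ft_force: [-0.2, 0.5, 0.5]
width: 0.0867
grip_force: 0.0
top black_marker 0.72 [190.2 235.4  24.5  15.4]
top blue_marker 0.51 [156.5 241.2  22.   11.6]
top flap 0.89 [395.4 199.2  33.2  57. ]
[ 0.5475 -0.2214] [0.098 0.047 0.098]
side black_marker 0.58 [212.6 207.7  21.2  28.8]
side flap 0.58 [409.7 263.5  56.8  57.3]
[ 0.5485 -0.2207] [0.1   0.05  0.099]
```

View pics/end.png

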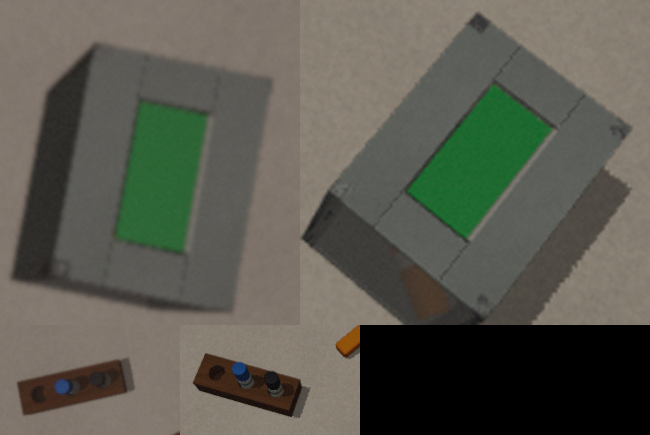

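The flap is level and shut, and its outline matches the one at the start. The orange cap shows through the clear end wall, so the marker is inside. Blue and black still stand in the block and the orange hole is empty.

```bash
python3 -c "
from bench import r
print(r.close_job())"
```

```text
the job is handed in; nothing more can be done
None
```

The orange marker is inside the recycling box with the flap shut behind it, the black and blue markers still stand in the block, and I handed the job in at about 13.5 s; no verdict came back.

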